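# Hang the rinsed mixing cup on the drying peg

## Task

Take the steel mixing cup out of the sloping draining cradle, turn it upside down and put it over the free drying peg, next to the peg that already has a cup on it. Lower it all the way down before letting go, so that it stands mouth down with its rim on the ribs of the stand, and leave the other cup where it is.

Things in the scene. Friction and masses are not known exactly. Their poses are not given: they have to be found in the camera images.
- cup_center (a point): Centre of the loose steel cup to move: plain cylinder, 48 mm outside diameter, 75 mm high, wall 2.2, floor 3, 0.12 kg. Point on its axis, 37.5 mm from either end; z axis runs from closed bottom to open mouth. It starts lying in the cradle, axis 30 degrees below level, mouth at the low end facing roughly away from the robot, centre 80 mm above the bench. Which side is up does not matter.
- cradle: Fixed draining cradle: two sloping steel rails on a wooden foot 130x44x14 mm, a low stop plate at the cup's mouth. Origin on the bench under the cup's centre; x points level towards the low end (the cup's mouth). Narrower than the cup, so both sides of the cup are free for fingers; the cup lifts straight up out of it.
- free_stand_foot (a point): Foot of the free drying peg: point on the peg's axis level with the top of the three ribs that the cup's rim will stand on, 20 mm above the bench; z up. Fixed wooden stand, a disc 84 mm across; the peg is 12 mm thick, rises 58 mm above this point and fits loosely in the cup (43 mm wide, 72 mm deep inside).
- other_cup_center (a point): Centre of a second, equal loose cup that stands mouth down over the peg of an equal second stand, 130 mm or more from the free one; z from bottom to mouth (down). It stays there.
Mind the look-alikes: they are no part of the job. What is shaped like the part that bears cup_center but green is not meant.

How it is judged:
On the way:
1. the cup is upside down over the free peg and, still held by the fingers, its rim is within 25 mm of the ribs (contact force between cup and the fingers above 0.3 N and horizontal distance between cup_center and free_stand_foot below 0.018 m and z of cup_center in the frame of free_stand_foot below 0.0625 m and angle between cup_center's own z axis and vertical above 2.7 rad).
At the end, for the whole second after the job is handed in: the cup stands at rest mouth down over the free peg: axis within 18 mm of the peg's axis, within 10 degrees of upright, rim within 6 mm of the ribs; the other cup is within 15 mm of where it stood (horizontal distance between cup_center and free_stand_foot below 0.018 m and z of cup_center in the frame of free_stand_foot below 0.0435 m and angle between cup_center's own z axis and vertical above 2.967 rad and linear speed of cup below 0.02 m/s and distance of other_cup_center from where it was at the start of the episode below 0.015 m); the robot touches nothing.
It fails at once if the other cup is pushed or lifted more than 30 mm from its place (distance of other_cup_center from where it was at the start of the episode above 0.03 m).
It also fails if it takes over 45 s, if anything falls off the work surface, if the arm or the gripper's body presses on something with over 40 N, if the wrist force passes 120 N, or if a joint passes its speed limit or range.

## Robot

A 6-joint arm with a two-finger parallel gripper is mounted at the origin on a cart in front of the work surface, level with it; the furniture and walls round the work are solid. World frame = base frame: x ahead of the robot, y to its left, z up, the work surface at z = 0. Lengths are in m, angles in rad, forces in N, time in s.
With the tool pointing down it reaches from about 0.325 to 0.775 m from the base axis. Payload 5.5 kg.
Tool frame: the origin (TCP) lies between the finger pads; the fingertips stand 22 mm ahead of it and the grasp point (between the pads) lies 3 mm ahead of it; z points along the fingers, y is the line along which they close (so a half turn about z gives the same grasp; the last joint's range is limited). The gripper opens to 85 mm and grips with 20 to 120 N. Pads are 22 mm wide; open, the fingers measure 114 mm over their backs; the gripper's body (76 mm by 85 mm) begins 54 mm behind the grasp point. The pads swing forward as they close: fully open they stand 13 mm farther back than shut.
Start: joints at [1.142, 0.091, 1.231, -0, 1.82, -0.057], TCP at [0.218, 0.559, 0.253] pointing down, gripper open.
Joint ranges: [-2.87, 2.87], [-0.86, 2.18], [0.17, 2.46], [-1.51, 4.65], [0.06, 2.69], [-2.65, 2.65]. Speed limits (rad/s): [2.57, 2.57, 3.01, 3.14, 3.14, 3.14].

## Interface

Orientations are given as a 3x3 rotation matrix whose columns are the frame's x, y, z axes.
In Python, from station import status, vision, robot gives the robot as it stands.
- The arm moves only by the tool move_arm, never from a script. Its argument "series" is one flat list of numbers, 5 for each row, row after row: the opening, from -1 (shut) to 1 (fully open), so that 0 is half open, then the shift along the tool's x, y, z each as a share of 0.06 m, from -1 to 1, then the turn about the tool's z as a share of 120 degrees, from -1 to 1. In form: [hand, x, y, z, roll, hand, x, y, z, roll, ...]. A call has 1 to 8 rows; each row shifts and turns the commanded pose from where the row before left it, along the tool's axes as they then stand; what a row does not reach is not made up. A row lasts 1/8 s, in which the tool goes at most 62.5 mm and 10.7 degrees, less where a joint would pass 70% of its speed; a pose out of reach is approached as far as the arm can. A call with a number of a shift or a turn outside -1 to 1 is refused whole. A call with a gripper value outside its range is refused whole. The fingers move at their own pace and stop on an object; "newtons" is the grip in N (left out, the last holds). Time passes only in rows, so rows that do not move let the fingers close. It gives the time, the measured TCP pose, the force, the opening and the grip force at its end, in the units of the state.
- status.get_state(): the state, without advancing time (a new reading comes with each control period).
- vision.camera(name): name is "scene" or "side" or "wrist"; returns a dict with "frame" (480x640x3 uint8, red, green, blue), "z_map" (480x640 float32, m along the optical axis (not along the pixel's ray), 0 where there is no reading), "vertical_fov" (degrees; the focal length in pixels is half the picture's height over the tangent of half this angle, whatever the lens; pixels are square), "cx", "cy" (the principal point, pixels), "view" (4x4, takes a point from world to camera coordinates). Camera axes: x right, y up, looking along -z (the intrinsics and any distortion apply to the point x, -y, -z); pixel columns grow to the right and rows downward; lengths in m; the calibration is good to about 2 mm. A picture is of the moment at which its call begins.
- robot.hand_in(): hands the job in; it is judged then, once.
The state is a dict: "clock": time; "joint_positions": joint angles; "qvel": joint speeds; "joint_torque": joint torques, N m; "ee_pos": TCP position; "tcp_rot": TCP orientation; "wrist_force": force on the tool from outside, world axes, zero at the start; "torque": the same for the moment, N m; "finger_gap": finger opening in m; "grasp_force": force on a finger pad.
Only numpy, scipy, OpenCV 4.12 (cv2) and the standard library are available. Lean on these libraries where they do the work, as an engineer would, in place of code of your own. Each camera call takes 0.05 s, during which the arm holds its last target. There are 200 camera calls.

## Working session

There is one attempt and no reset: what is moved stays moved. The work goes in short steps, Python scripts to look and compute and a tool call to move; the robot and the scene stay as the last step left them, time stands still between calls to the robot, and variables do not carry over. Pictures are saved under pics/ and viewed, at most 10 in all, crops included, and the job is handed in when it is done.

Besides the shell and the picture viewer there is one more tool, called as name(argument=value, ...), one argument or row to a line, values as JSON. move_arm: Moves the arm, as the interface text tells. Its arguments: {"type":"object","properties":{"series":{"type":"array"},"newtons":{"type":"number"}},"required":["series"]}

```bash
ls; mkdir -p pics
cat > h.py <<'E'
import numpy as np, cv2
from station import status, vision, robot
def K(c):
    f=240/np.tan(np.radians(c["vertical_fov"])/2); return f
def pts(c):
    f=K(c); v,u=np.mgrid[0:480,0:640]; z=c["z_map"]
    P=np.stack([(u-c["cx"])/f*z,-(v-c["cy"])/f*z,-z,np.ones_like(z)],-1)
    return (P@np.linalg.inv(c["view"]).T)[...,:3]
def proj(c,p):
    q=c["view"]@np.append(p,1); f=K(c); return c["cx"]+f*q[0]/-q[2], c["cy"]-f*q[1]/-q[2]
E
python3 - <<'E'
from h import *
for n in ("scene","side"):
    c=vision.camera(n); cv2.imwrite(f"pics/{n}0.png",c["frame"][...,::-1]); np.savez(f"pics/{n}0.npz",**c)
    print({k:v for k,v in c.items() if k not in("frame","z_map")})
s=status.get_state();print(s["tcp_rot"],s["ee_pos"],s["clock"])
E
```

```text
pics
{'vertical_fov': 45.59067012987798, 'cx': 306.12170460022, 'cy': 238.11541138746605, 'view': array([[-0.9849091 , -0.17292376,  0.00717234,  0.48078738],
       [ 0.07970592, -0.41641051,  0.90567613, -0.16135859],
       [-0.15362629,  0.89258034,  0.42390955, -0.82937141],
       [ 0.        ,  0.        ,  0.        ,  1.        ]])}
{'vertical_fov': 47.43918409079245, 'cx': 320.59082133522566, 'cy': 246.83248496599876, 'view': array([[ 0.11343529, -0.99351982, -0.00712687, -0.13926101],
       [ 0.64258899,  0.06789302,  0.76319717, -0.38166037],
       [-0.75776766, -0.09115314,  0.64612637, -0.53373434],
       [ 0.        ,  0.        ,  0.        ,  1.        ]])}
[[-9.31663754e-01  3.63320963e-01 -7.26179853e-04]
 [ 3.63321675e-01  9.31662401e-01 -1.59070345e-03]
 [ 9.86185558e-05 -1.74583763e-03 -9.99998471e-01]] [0.2178924  0.55881149 0.25224808] 0.1
```

View pics/scene0.png

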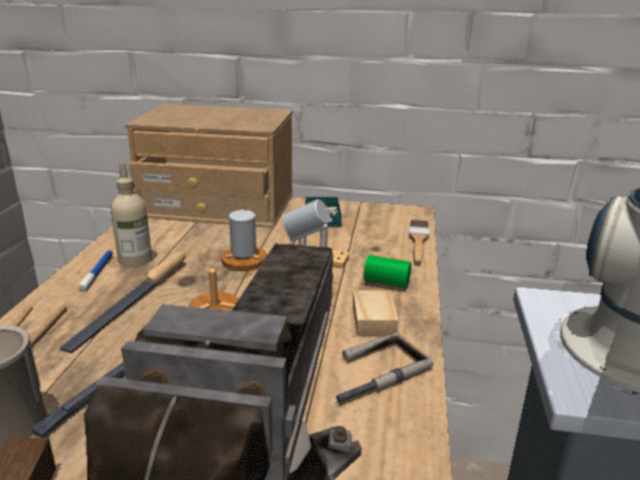

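View pics/side0.png

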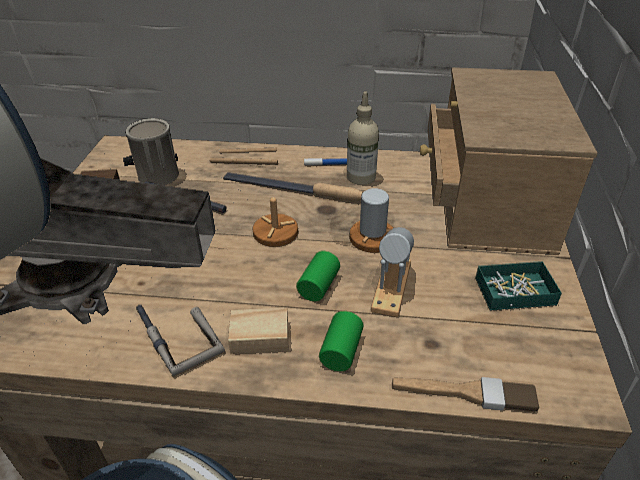

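The side view shows the cup in its cradle at about (397,245), the free stand at (275,228), the other cup at (374,213), and green decoys at (318,275) and (342,340). In the scene view the cup is at (305,218), the free peg at (213,285), and the vise sits in front. The tool can't tilt, so I'll have to pivot the cup between the pads by pushing it against a stop.

```bash
cat > m.py <<'E'
from h import *
for n in ("scene","side"):
    c=dict(np.load(f"pics/{n}0.npz")); P=pts(c); hsv=cv2.cvtColor(c["frame"],cv2.COLOR_RGB2HSV)
    valid=c["z_map"]>0
    grey=(hsv[...,1]<60)&valid&(P[...,2]>.03)&(P[...,2]<.16)&(hsv[...,2]>70)
    nl,lab,st,ce=cv2.connectedComponentsWithStats(grey.astype(np.uint8))
    for i in range(1,nl):
        if st[i,4]>150:
            q=P[lab==i]; print(n,"grey",ce[i].round(),st[i,4],q.mean(0).round(3),np.percentile(q,2,0).round(3),np.percentile(q,98,0).round(3))
    org=(hsv[...,0]<14)&(hsv[...,1]>150)&valid
    nl,lab,st,ce=cv2.connectedComponentsWithStats(org.astype(np.uint8))
    for i in range(1,nl):
        if st[i,4]>100:
            q=P[lab==i]; print(n,"org",ce[i].round(),st[i,4],q.mean(0).round(3),np.percentile(q,2,0).round(3),np.percentile(q,98,0).round(3))
c=dict(np.load("pics/side0.npz")); P=pts(c)
for uv in [(275,201),(274,210),(397,243),(404,232),(388,300),(374,195),(374,215),(320,275),(200,215),(205,250),(430,240),(360,240)]:print(uv,P[uv[1],uv[0]].round(3))
E
python3 m.py
python3 - <<'E'
import cv2
a=cv2.imread("pics/side0.png")[170:320,230:430];b=cv2.imread("pics/scene0.png")[180:330,170:370]
cv2.imwrite("pics/crop0.png",cv2.resize(cv2.hconcat([a,b]),(800,300),interpolation=cv2.INTER_CUBIC))
E
```

```text
scene grey [ 64. 141.] 6277 [ 1.21  -0.537  0.096] [ 1.04  -0.544  0.033] [ 1.374 -0.523  0.157]
scene grey [466. 165.] 18878 [ 0.22  -0.536  0.097] [-0.134 -0.543  0.033] [ 0.604 -0.53   0.158]
scene grey [157. 178.] 219 [ 0.837 -0.26   0.118] [ 0.809 -0.263  0.11 ] [ 0.865 -0.256  0.125]
scene grey [131. 201.] 217 [ 0.824 -0.118  0.124] [ 0.806 -0.136  0.096] [ 0.847 -0.105  0.155]
scene grey [167. 203.] 203 [ 0.837 -0.295  0.052] [ 0.81  -0.298  0.043] [ 0.865 -0.291  0.06 ]
scene grey [307. 221.] 1382 [ 0.52  -0.186  0.08 ] [ 0.484 -0.21   0.038] [ 0.562 -0.174  0.114]
scene grey [242. 230.] 1058 [ 0.633 -0.153  0.068] [ 0.612 -0.294  0.032] [ 0.678 -0.137  0.096]
scene grey [133. 238.] 829 [ 0.824 -0.107  0.056] [ 0.806 -0.13   0.031] [ 0.853 -0.097  0.085]
scene grey [620. 279.] 1844 [0.062 0.032 0.127] [0.039 0.011 0.09 ] [0.091 0.05  0.159]
scene grey [621. 333.] 1262 [0.047 0.042 0.05 ] [0.028 0.015 0.031] [0.064 0.061 0.074]
scene grey [306. 387.] 674 [0.435 0.299 0.116] [0.432 0.167 0.109] [0.438 0.399 0.141]
scene grey [ 12. 344.] 922 [0.777 0.287 0.11 ] [0.755 0.26  0.10
[... 976 characters left out ...]
0.088] [0.461 0.09  0.085] [0.51  0.111 0.09 ]
side grey [ 92. 245.] 254 [0.436 0.251 0.115] [0.433 0.166 0.112] [0.439 0.341 0.118]
side grey [127. 259.] 232 [0.44  0.205 0.087] [0.438 0.097 0.085] [0.442 0.327 0.091]
side grey [ 41. 260.] 194 [0.435 0.345 0.076] [0.427 0.315 0.074] [0.441 0.374 0.078]
(275, 201) [0.632 0.013 0.073]
(274, 210) [0.629 0.015 0.055]
(397, 243) [ 0.496 -0.2    0.108]
(404, 232) [ 0.534 -0.211  0.1  ]
(388, 300) [ 0.467 -0.194  0.014]
(374, 195) [ 0.636 -0.161  0.096]
(374, 215) [ 0.613 -0.163  0.07 ]
(320, 275) [ 0.48  -0.085  0.046]
(200, 215) [0.508 0.105 0.128]
(205, 250) [0.473 0.093 0.087]
(430, 240) [ 0.644 -0.268 -0.002]
(360, 240) [ 0.611 -0.141  0.014]
```

View pics/crop0.png

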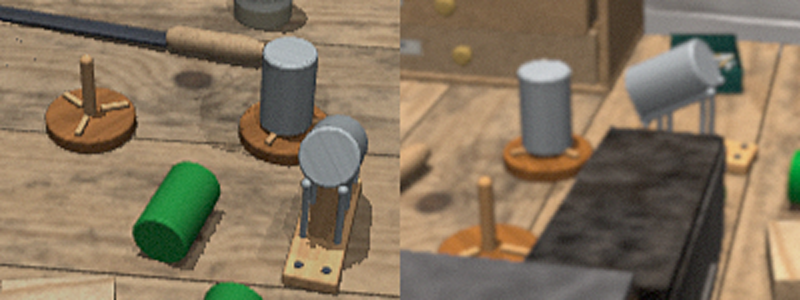

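The crop shows the closed bottom facing the robot at side px ~(396,247), a free peg with three ribs, and a two-rail cradle whose foot runs away from the robot. Next I'll get the cup's axis and the peg's position.

```bash
cat > m2.py <<'E'
from h import *
c=dict(np.load("pics/side0.npz")); P=pts(c); hsv=cv2.cvtColor(c["frame"],cv2.COLOR_RGB2HSV)
# cradle foot (z~14mm top) -> yaw
sub=np.zeros((480,640),bool); sub[225:320,360:425]=True
foot=sub&(abs(P[...,2]-.014)<.005)&(P[...,1]<-.165)&(P[...,0]<.6)
q=P[foot][:,:2].astype(np.float32); r=cv2.minAreaRect(q*1000); print("foot",r,len(q))
# bottom face: local normals
sub=np.zeros((480,640),bool); sub[225:272,375:420]=True
g=sub&(hsv[...,1]<60)&(P[...,2]>.07)&(P[...,0]<.56)
Q=P[g]; 
# ransac plane
best=None; rng=np.random.default_rng(0)
for _ in range(500):
    a,b,d=Q[rng.choice(len(Q),3,False)]; n=np.cross(b-a,d-a); l=np.linalg.norm(n)
    if l<1e-5: continue
    n/=l; k=abs((Q-a)@n)<.0015
    if best is None or k.sum()>best.sum(): best=k
F=Q[best]; m=F.mean(0); n=np.linalg.svd(F-m)[2][2]; n*=np.sign(n[0])
print("face",len(F),m.round(4),"range",np.ptp(F,axis=0).round(3),"n",n.round(3),"yaw",np.degrees(np.arctan2(n[1],n[0])),"pitch",np.degrees(np.arcsin(n[2])))
print("centre",(m+.0375*n).round(4))
R=Q[~best]; print("side top pts",R.mean(0),len(R))
# disc of free stand: orange rim and top at z .014-.02
for lo in [(235,300,205,250)]:
    s=np.zeros((480,640),bool); s[lo[2]:lo[3],lo[0]:lo[1]]=True
    pk=s&(P[...,2]>.03)&(P[...,2]<.075); print("peg",pk.sum(),P[pk].mean(0).round(4))
    dk=s&(P[...,2]>.012)&(P[...,2]<.022); print("disc z",np.median(P[dk][:,2]),cv2.minEnclosingCircle((P[dk][:,:2]*1000).astype(np.float32)))
E
python3 m2.py
```

```text
foot ((521.5601806640625, -198.45431518554688), (157.55918884277344, 63.94464874267578), 1.1060967445373535) 1162
face 555 [ 0.4941 -0.1964  0.0979] range [0.028 0.045 0.044] n [ 0.858 -0.143 -0.493] yaw -9.438541333710102 pitch -29.54152918635488
centre [ 0.5263 -0.2018  0.0794]
side top pts [ 0.50461293 -0.2024621   0.10087183] 442
peg 108 [0.63   0.0164 0.0485]
disc z 0.01587260778476096 ((632.5599365234375, 16.133798599243164), 42.704280853271484)
```

move_arm(
  series=[1,0,0,0,-0.05,1,0,0,0,-0.05,1,-0.49,-0.83,0,0,1,-0.49,-0.83,0,0,1,-0.49,-0.83,0,0,1,-0.49,-0.83,0,0,1,-0.49,-0.83,0,0,1,-0.49,-0.83,0,0],
  newtons=25,
)

```text
clock: 1.1
ee_pos: [0.3439, 0.2339, 0.2529]
tcp_rot: [[-0.987, 0.161, -0.0], [0.161, 0.987, -0.0], [-0.0, -0.0, -1.0]]
wrist_force: [0.5, -0.4, 0.1]
finger_gap: 0.0855
grasp_force: 0.0
```

move_arm(
  series=[1,-0.49,-0.83,0,0,1,-0.49,-0.83,0,0,1,-0.49,-0.83,0,0,1,-0.49,-0.83,0,0,1,-0.49,-0.83,0,0,1,-0.49,-0.83,0,0,1,-0.49,-0.83,0,0,1,0,0,0,0],
)

```text
clock: 2.1
ee_pos: [0.4906, -0.1449, 0.2513]
tcp_rot: [[-0.986, 0.167, -0.003], [0.167, 0.986, 0.0], [0.003, -0.0, -1.0]]
wrist_force: [-0.6, 1.0, 0.1]
finger_gap: 0.0853
grasp_force: 0.0
```

move_arm(
  series=[1,-0.49,-0.83,0,0,1,0,0,0.5,0,1,0,0,0.5,0,1,0,0,0,0],
)

```text
clock: 2.6
ee_pos: [0.5102, -0.1942, 0.1902]
tcp_rot: [[-0.987, 0.161, -0.005], [0.161, 0.987, 0.003], [0.006, 0.002, -1.0]]
wrist_force: [0.4, 0.3, -0.2]
finger_gap: 0.0851
grasp_force: 0.0
```

Run:
```python
from h import *
c=vision.camera("wrist"); cv2.imwrite("pics/w1.png",c["frame"][...,::-1]); np.savez("pics/w1.npz",**c)
P=pts(c); hsv=cv2.cvtColor(c["frame"],cv2.COLOR_RGB2HSV)
s=status.get_state();print(s["ee_pos"],s["tcp_rot"])
for p in [(.526,-.202,.08),(.511,-.199,.088)]: print(proj(c,np.array(p)))
u=np.array([np.cos(np.radians(-9.5)),np.sin(np.radians(-9.5))]);w=np.array([-u[1],u[0]])
g=(P[...,2]>.075)&(P[...,2]<.13)&(abs(P[...,0]-.526)<.06)&(abs(P[...,1]+.202)<.045)&(c["z_map"]>0.06)
Q=P[g]; d=Q[:,:2]-[.526,-.202]; a=d@u;b=d@w
print(len(Q),np.percentile(a,[1,99]),np.percentile(b,[1,99]),cv2.minAreaRect((Q[:,:2]*1000).astype(np.float32)))
```

```text
[ 0.51092245 -0.19455584  0.19253959] [[-9.86981312e-01  1.60819713e-01 -2.21585318e-03]
 [ 1.60817305e-01  9.86983430e-01  1.22637095e-03]
 [ 2.38423499e-03  8.54057669e-04 -9.99996793e-01]]
(np.float64(316.4893568443763), np.float64(268.3976599504322))
(np.float64(316.98837284641957), np.float64(247.6883930148623))
10594 [-0.04251421  0.04153212] [-0.02112629  0.02331922] ((526.0355834960938, -200.6697998046875), (47.087005615234375, 89.5930404663086), 81.28215789794922)
```

View pics/w1.png

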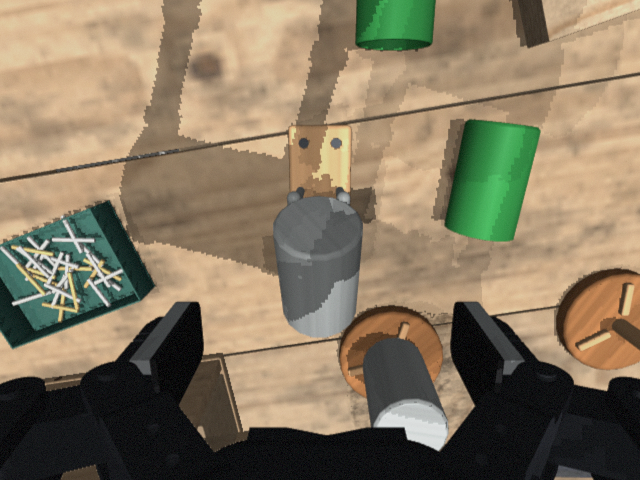

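The wrist view shows the cup at px (318,265), centred between the fingers and in line with the cradle. The fix agrees to within 3 mm, so I'll go down and grip near the closed end.

move_arm(
  series=[1,0,-0.06,0.42,0,1,0,0,0.42,0,1,0,0,0.42,0,1,0,0,0.42,0,1,0,0,0,0,1,0,0,0,0],
)

```text
clock: 3.4
ee_pos: [0.5119, -0.1992, 0.0949]
tcp_rot: [[-0.987, 0.161, 0.003], [0.161, 0.987, -0.001], [-0.003, -0.001, -1.0]]
wrist_force: [0.1, -0.1, 1.4]
finger_gap: 0.0856
grasp_force: 0.0
```

move_arm(
  series=[-1,0,0,0,0,-1,0,0,0,0,-1,0,0,0,0,-1,0,0,0,0,-1,0,0,0,0,-1,0,0,0,0],
  newtons=25,
)

```text
clock: 4.15
ee_pos: [0.5114, -0.199, 0.0939]
tcp_rot: [[-0.987, 0.161, 0.002], [0.161, 0.987, -0.0], [-0.002, 0.0, -1.0]]
wrist_force: [-0.6, 2.1, 5.4]
finger_gap: 0.048
grasp_force: 25.9
```

move_arm(
  series=[-1,-0.075,0,-0.055,0,-1,-0.075,0,-0.055,0,-1,-0.08,0,-0.04,0,-1,-0.08,0,-0.04,0,-1,-0.085,0,-0.03,0,-1,-0.085,0,-0.03,0,-1,0,0,0,0],
)

```text
clock: 5.03
ee_pos: [0.5379, -0.2039, 0.1073]
tcp_rot: [[-0.987, 0.162, -0.004], [0.162, 0.987, 0.0], [0.004, -0.0, -1.0]]
wrist_force: [-6.7, 0.6, 4.1]
finger_gap: 0.0478
grasp_force: 28.4
```

```bash
cat > look.py <<'E'
from h import *
import sys
ims=[]
s=status.get_state()
for n in ("scene","side"):
    c=vision.camera(n); np.savez(f"pics/{sys.argv[1]}_{n}.npz",**c)
    u,v=map(int,proj(c,s["ee_pos"])); u=min(max(u,110),530);v=min(max(v,110),370)
    ims.append(c["frame"][v-110:v+110,u-110:u+110,::-1])
cv2.imwrite(f"pics/{sys.argv[1]}.png",cv2.resize(cv2.hconcat(ims),(800,400),interpolation=cv2.INTER_CUBIC))
print(s["ee_pos"],s["wrist_force"],s["torque"],s["grasp_force"],s["finger_gap"])
E
python3 look.py a1
```

```text
[ 0.53789394 -0.2038529   0.10733851] [-6.7061266   0.59676073  4.06270633] [ 0.19235298  1.3345478  -0.0172969 ] 28.400547578930855 0.04775693805285017
```

View pics/a1.png

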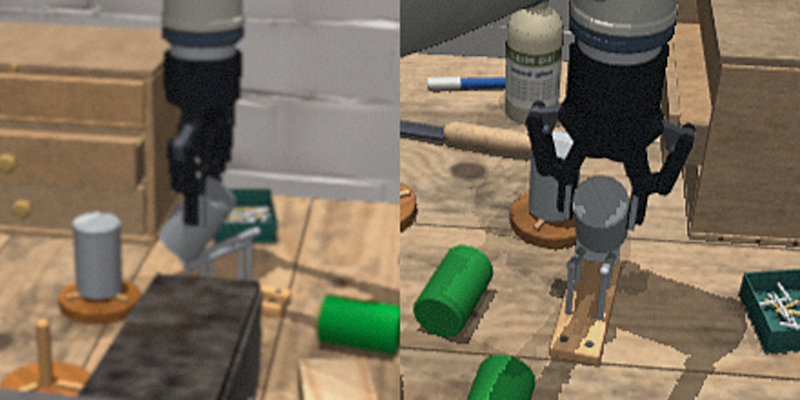

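The cup is pivoting on the stop as planned: it's now about 55° below level with only 7 N of force. I'll continue the arc.

move_arm(
  series=[-1,-0.085,0,-0.01,0,-1,-0.085,0,-0.01,0,-1,-0.085,0,0,0,-1,-0.085,0,0,0,-1,-0.085,0,0,0,-1,-0.085,0,0,0,-1,0,0,0,0],
)

```text
clock: 6.0
ee_pos: [0.5689, -0.2093, 0.109]
tcp_rot: [[-0.987, 0.162, -0.002], [0.162, 0.987, -0.001], [0.002, -0.001, -1.0]]
wrist_force: [-3.3, -1.2, 4.2]
finger_gap: 0.0479
grasp_force: 33.5
```

```bash
python3 look.py a2
```

```text
[ 0.56887475 -0.20933341  0.10901364] [-3.32922102 -1.23427435  4.23880664] [-0.13192096  0.97198812  0.06055086] 33.52930415421724 0.04794352695748658
```

View pics/a2.png

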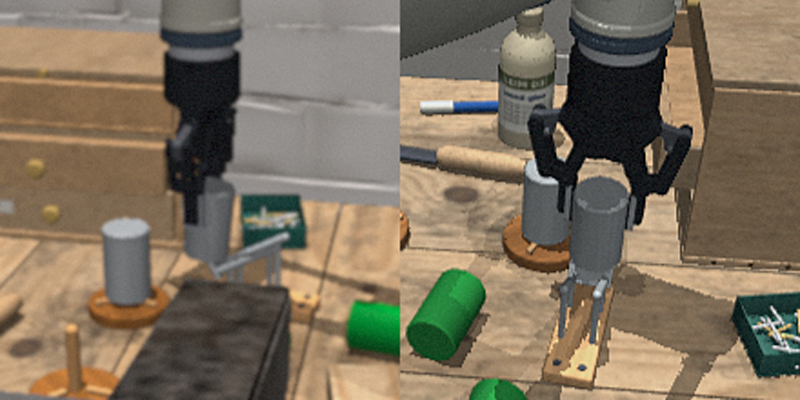

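The cup is now about vertical with its mouth down. Next I'll lift it clear and carry it over the free peg.

move_arm(
  series=[-1,0,0,-0.3,0,-1,0,0,-0.5,0,-1,0,0,-0.5,0,-1,0,0,-0.35,0,-1,0,0,0,0],
)

```text
clock: 6.72
ee_pos: [0.5705, -0.2088, 0.2103]
tcp_rot: [[-0.987, 0.161, 0.004], [0.161, 0.987, -0.001], [-0.005, -0.001, -1.0]]
wrist_force: [0.1, 0.6, -1.4]
finger_gap: 0.0482
grasp_force: 33.1
```

move_arm(
  series=[-1,-0.08,0.6,0,0,-1,-0.08,0.7,0,0,-1,-0.08,0.7,0,0,-1,-0.08,0.7,0,0,-1,-0.08,0.7,0,0,-1,-0.07,0.475,0,0,-1,0,0,0,0,-1,0,0,0,0],
)

```text
clock: 7.72
ee_pos: [0.6345, 0.0157, 0.2063]
tcp_rot: [[-0.987, 0.162, -0.002], [0.162, 0.987, -0.0], [0.002, -0.001, -1.0]]
wrist_force: [0.4, -0.8, -0.8]
finger_gap: 0.0482
grasp_force: 33.1
```

```bash
python3 look.py a3
python3 - <<'E'
from h import *
s=status.get_state(); print(s["ee_pos"],s["tcp_rot"])
e=s["ee_pos"]
for n in("scene","side"):
    c=dict(np.load(f"pics/a3_{n}.npz")); P=pts(c); hsv=cv2.cvtColor(c["frame"],cv2.COLOR_RGB2HSV)
    g=(hsv[...,2]>60)&(hsv[...,1]<60)&(c["z_map"]>0)&(abs(P[...,0]-e[0])<.05)&(abs(P[...,1]-e[1])<.05)
    for lo,hi in ((.145,.155),(.155,.165),(.165,.175),(.175,.185),(.185,.195),(.195,.205),(.205,.215),(.215,.23),(.23,.245)):
        k=g&(P[...,2]>lo)&(P[...,2]<hi)
        if k.sum()>5:
            q=P[k]; print(n,lo,k.sum(),q.min(0).round(3),q.max(0).round(3))
E
```

```text
[0.63452552 0.01571858 0.20631888] [ 0.40684742 -0.80754247 -0.79905937] [-6.36029732e-02 -1.33321718e-05 -2.56355660e-02] 33.064869716763496 0.04819204817943132
[0.63464705 0.01511718 0.20706863] [[-9.86648957e-01  1.62858928e-01 -8.97362080e-04]
 [ 1.62859262e-01  9.86649261e-01 -3.11682674e-04]
 [ 8.34621327e-04 -4.53665111e-04 -9.99999549e-01]]
scene 0.145 89 [0.606 0.021 0.149] [0.65  0.043 0.155]
scene 0.155 202 [0.605 0.018 0.155] [0.65  0.043 0.165]
scene 0.165 202 [0.604 0.013 0.165] [0.65  0.042 0.175]
scene 0.175 188 [0.603 0.017 0.175] [0.649 0.044 0.185]
scene 0.185 193 [0.602 0.017 0.185] [0.648 0.053 0.195]
scene 0.195 182 [0.601 0.02  0.195] [0.644 0.052 0.205]
scene 0.205 178 [0.6   0.018 0.205] [0.631 0.048 0.215]
scene 0.215 416 [ 0.599 -0.014  0.215] [0.638 0.053 0.229]
scene 0.23 6 [0.624 0.04  0.231] [0.628 0.053 0.243]
side 0.145 78 [ 0.607 -0.008  0.148] [0.629 0.036 0.155]
side 0.155 125 [ 0.604 -0.008  0.155] [0.635 0.038 0.165]
side 0.165 133 [ 0.604 -0.007  0.165] [0.625 0.038 0.175]
side 0.175 145 [ 0.603 -0.008  0.175] [0.632 0.039 0.185]
side 0.185 150 [ 0.602 -0.015  0.185] [0.629 0.046 0.195]
side 0.195 170 [ 0.601 -0.013  0.195] [0.63  0.047 0.205]
side 0.205 172 [ 0.599 -0.013  0.205] [0.631 0.047 0.215]
side 0.215 536 [ 0.599 -0.013  0.215] [0.651 0.047 0.229]
```

View pics/a3.png

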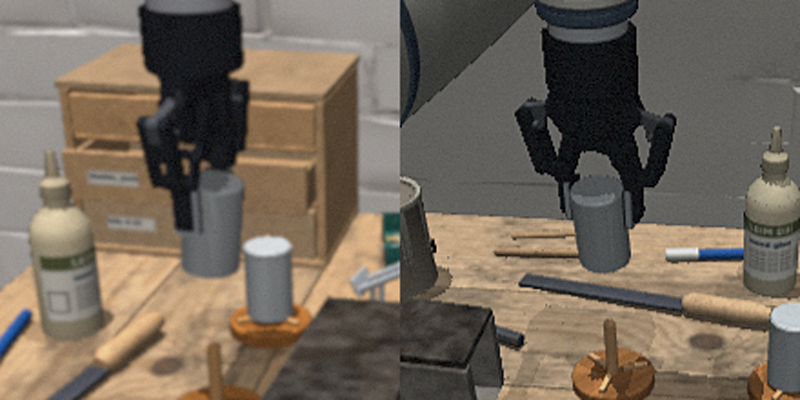

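The cup hangs mouth down, tilted about 6°, with its axis about 8 mm behind the TCP. I'll shift 7 mm forward and lower it.

move_arm(
  series=[-1,-0.117,0.02,0,0,-1,0,0,0.35,0,-1,0,0,0.4,0,-1,0,0,0.4,0,-1,0,0,0.4,0,-1,0,0,0.2,0,-1,0,0,0.1,0,-1,0,0,0,0],
)

```text
clock: 8.82
ee_pos: [0.6421, 0.0162, 0.0967]
tcp_rot: [[-0.987, 0.162, 0.0], [0.162, 0.987, -0.0], [-0.0, 0.0, -1.0]]
wrist_force: [-0.1, 0.5, -1.2]
finger_gap: 0.0482
grasp_force: 33.1
```

```bash
python3 look.py a4
python3 - <<'E'
from h import *
c=dict(np.load("pics/a4_side.npz")); P=pts(c); hsv=cv2.cvtColor(c["frame"],cv2.COLOR_RGB2HSV)
g=(hsv[...,2]>60)&(hsv[...,1]<60)&(c["z_map"]>0)&(abs(P[...,0]-.634)<.05)&(abs(P[...,1]-.016)<.03)
for lo in np.arange(.02,.13,.01):
    q=P[g&(P[...,2]>lo)&(P[...,2]<lo+.01)]
    if len(q)>5: print(lo.round(3),q.min(0).round(3),q.max(0).round(3))
E
```

```text
[0.64209893 0.01615706 0.09667318] [-0.077337    0.4817347  -1.15315993] [-0.01759924  0.01783899  0.01993575] 33.06343071162701 0.04816037410889789
0.03 [0.617 0.004 0.038] [0.635 0.039 0.04 ]
0.04 [ 0.614 -0.007  0.04 ] [0.639 0.038 0.05 ]
0.05 [ 0.613 -0.007  0.05 ] [0.642 0.038 0.06 ]
0.06 [ 0.611 -0.006  0.06 ] [0.636 0.04  0.07 ]
0.07 [ 0.611 -0.013  0.07 ] [0.634 0.039 0.08 ]
0.08 [ 0.61  -0.013  0.08 ] [0.64  0.046 0.09 ]
0.09 [ 0.608 -0.013  0.09 ] [0.638 0.046 0.1  ]
0.1 [ 0.607 -0.013  0.1  ] [0.636 0.045 0.11 ]
0.11 [ 0.607 -0.012  0.11 ] [0.657 0.046 0.12 ]
```

View pics/a4.png

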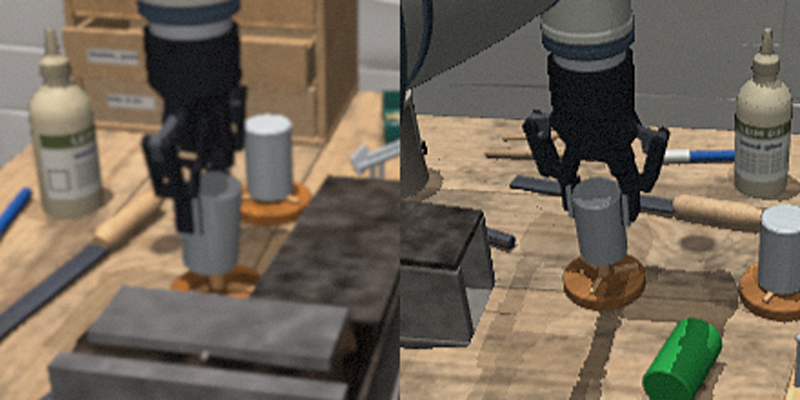

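The peg is inside the mouth and there's no contact force; the rim is about 17 mm above the ribs. I'll lower it slowly from here.

move_arm(
  series=[-1,0,0,0.08,0,-1,0,0,0.08,0,-1,0,0,0.07,0,-1,0,0,0.03,0,-1,0,0,0.03,0,-1,0,0,0,0],
)

```text
clock: 9.68
ee_pos: [0.6421, 0.0162, 0.0794]
tcp_rot: [[-0.987, 0.162, 0.0], [0.162, 0.987, -0.0], [-0.0, -0.0, -1.0]]
wrist_force: [-0.6, 0.2, -1.2]
finger_gap: 0.048
grasp_force: 33.1
```

move_arm(
  series=[-1,0,0,0.03,0,-1,0,0,0.03,0,-1,0,0,0.03,0,-1,0,0,0,0],
)

```text
clock: 10.18
ee_pos: [0.6435, 0.0161, 0.0781]
tcp_rot: [[-0.987, 0.162, 0.005], [0.162, 0.987, -0.0], [-0.005, 0.0, -1.0]]
wrist_force: [-1.5, 0.3, 12.3]
finger_gap: 0.0481
grasp_force: 34.2
```

move_arm(
  series=[-1,0,0,0.04,0,-1,0,0,0.04,0,-1,0,0,0,0],
)

```text
clock: 10.55
ee_pos: [0.6457, 0.0158, 0.0764]
tcp_rot: [[-0.987, 0.162, 0.012], [0.162, 0.987, -0.001], [-0.012, 0.001, -1.0]]
wrist_force: [0.8, -0.8, 20.2]
finger_gap: 0.0481
grasp_force: 35.3
```

```bash
cat > t.py <<'E'
from h import *
s=status.get_state();print(s["ee_pos"],s["wrist_force"])
c=vision.camera("side"); cv2.imwrite("pics/t.png",c["frame"][130:330,170:470,::-1]);P=pts(c); hsv=cv2.cvtColor(c["frame"],cv2.COLOR_RGB2HSV)
g=(hsv[...,2]>60)&(hsv[...,1]<60)&(c["z_map"]>0)&(abs(P[...,0]-.634)<.05)&(abs(P[...,1]-.016)<.03)
for lo in np.arange(.015,.12,.01):
    q=P[g&(P[...,2]>lo)&(P[...,2]<lo+.01)]
    if len(q)>5: print(lo.round(3),q.min(0).round(3),q.max(0).round(3))
E
python3 t.py
```

```text
[0.64566989 0.01580796 0.07639348] [ 0.75554921 -0.8011875  20.24031092]
0.015 [ 0.616 -0.007  0.015] [0.639 0.038 0.025]
0.025 [ 0.614 -0.006  0.025] [0.638 0.04  0.035]
0.035 [ 0.613 -0.007  0.035] [0.636 0.038 0.045]
0.045 [ 0.613 -0.006  0.045] [0.634 0.04  0.055]
0.055 [ 0.611 -0.013  0.055] [0.64  0.046 0.065]
0.065 [ 0.611 -0.013  0.065] [0.64  0.045 0.075]
0.075 [ 0.609 -0.013  0.075] [0.64  0.046 0.085]
0.085 [ 0.609 -0.012  0.085] [0.659 0.046 0.095]
0.095 [ 0.613 -0.008  0.095] [0.66  0.044 0.099]
```

move_arm(
  series=[-1,0,0,-0.06,0,-1,0,0,0,0,0.2,0,0,0,0,0.5,0,0,0,0,0.8,0,0,0,0,0.8,0,0,0,0,0.8,0,0,0,0],
)

```text
clock: 11.48
ee_pos: [0.6419, 0.0162, 0.0724]
tcp_rot: [[-0.987, 0.162, -0.0], [0.162, 0.987, -0.0], [0.0, -0.0, -1.0]]
wrist_force: [-0.1, -0.5, 0.3]
finger_gap: 0.0768
grasp_force: 0.0
```

move_arm(
  series=[0.8,0,0,-0.2,0,0.8,0,0,-0.5,0,0.8,0,0,-0.6,0,0.8,0,0,-0.6,0,0.8,0,0,-0.5,0,0.8,0,0,0,0,0.8,0,0,0,0],
)

```text
clock: 12.35
ee_pos: [0.6419, 0.0163, 0.2162]
tcp_rot: [[-0.987, 0.162, -0.001], [0.162, 0.987, -0.0], [0.001, -0.0, -1.0]]
wrist_force: [-0.4, 0.1, -0.4]
finger_gap: 0.0767
grasp_force: 0.0
```

```bash
python3 t.py
```

```text
[0.64186449 0.01625143 0.21615102] [-0.35925767  0.12917155 -0.43481161]
0.015 [ 0.615 -0.007  0.015] [0.636 0.039 0.025]
0.025 [ 0.614 -0.007  0.025] [0.635 0.039 0.035]
0.035 [ 0.613 -0.007  0.035] [0.638 0.038 0.045]
0.045 [ 0.613 -0.006  0.046] [0.641 0.04  0.055]
0.055 [ 0.614 -0.007  0.055] [0.643 0.039 0.065]
0.065 [ 0.612 -0.007  0.065] [0.638 0.04  0.075]
0.075 [ 0.613 -0.007  0.075] [0.639 0.039 0.085]
0.085 [ 0.614 -0.007  0.085] [0.662 0.04  0.095]
0.095 [ 0.615 -0.004  0.095] [0.661 0.038 0.099]
```

View pics/t.png

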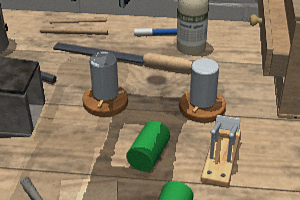

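The picture shows the cup upright over the free peg at (103,77), with its top at z≈0.097 and its axis about (0.637, 0.016), which is 3 mm from the peg axis. The other cup hasn't moved and the gripper is clear.

```bash
python3 -c "from station import robot; print(robot.hand_in())"
```

```text
the job is handed in; nothing more can be done
None
```

The job is handed in (no verdict came back): the cup stands mouth down on the ribs over the free peg, about 3 mm off its axis, and the other cup was not moved.

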